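# Scan in and open the tasting jar

### The arm

A 6-joint arm with a two-finger parallel gripper is mounted at the origin on the work surface. World frame = base frame: x ahead of the robot, y to its left, z up, the work surface at z = 0. Lengths are in m, angles in degrees, forces in N, time in s.
With the tool pointing down it reaches from about 0.325 to 0.775 m from the base axis. Payload 5.5 kg.
Tool frame: the origin (TCP) lies at the centre of the arm's flange, where the gripper is bolted on; the fingertips stand 182 mm ahead of it and the grasp point (between the pads) lies 163 mm ahead of it; z points along the fingers, y is the line along which they close (so a half turn about z gives the same grasp; the last joint's range is limited). The gripper opens to 88 mm and grips with 3 to 60 N. Pads are 20 mm wide; open, the fingers measure 115 mm over their backs; the gripper's body (75 mm by 178 mm) begins 61 mm behind the grasp point.
Start: joints at [-71.946, 5.22, 70.514, -0, 104.267, -3.249], TCP at [0.218, -0.559, 0.405] pointing down, gripper open.
Joint ranges: [-164.24, 164.24], [-49.07, 125.15], [9.68, 141.18], [-86.29, 266.29], [3.28, 154.24], [-151.56, 151.56]. Speed limits (degrees/s): [147.25, 147.25, 172.46, 180, 180, 180].

### API

Orientations are given as [roll, pitch, yaw] about the fixed x, y, z axes, in that order (R = Rz(yaw) Ry(pitch) Rx(roll)).
In Python, from station import r gives the robot as it stands. The module is installed in compiled form; this text tells all that it offers. Calls block until the motion is done:
- r.reach(position, orientation): joint-space move of the TCP to a pose.
- r.servo_line(position, rotation=None, speed=0.15): straight line of the TCP; rotation=None keeps the orientation; speed is the mean speed in m/s.
- r.move_joints(angles): joint-space move.
- r.let_go() and r.grab(squeeze=None): open the fingers fully, or close them until they stop; squeeze is the grip in N (None keeps the last).
- r.wait(seconds).
- r.inverse_kinematics(position, orientation): joint angles nearest the present ones, or None.
- r.sense(): the state.
- r.snapshot(name): name is "side" or "top" or "wrist"; returns a dict with "frame" (420x560x3 uint8, red, green, blue), "fx", "fy", "cx", "cy" (pixels), "R" (3x3) and "t" (3): a world point X has camera coordinates R X + t. Camera axes: x right, y down, z forward; pixel columns grow to the right and rows downward; lengths in m; the calibration is good to about 2 mm. A picture is of the moment at which its call begins. There is no depth.
A pose or a line that the arm cannot do raises r.IKError and nothing moves.
- r.hand_in(): hands the job in; it is judged then, once.
The state is a dict: "clock": time; "joints": joint angles; "joint_vel": joint speeds; "joint_torque": joint torques, N m; "tcp_pos": TCP position; "orientation": TCP orientation; "contact_force": force on the tool from outside, world axes, zero at the start; "torque": the same for the moment, N m; "opening": finger opening in m; "gripper_force": force on a finger pad.
Only numpy, scipy, OpenCV 4.12 (cv2) and the standard library are available. Lean on these libraries where they do the work, as an engineer would, in place of code of your own. Each camera call takes 0.05 s, during which the arm holds its last target. There are 200 camera calls.

### The job

Twist the blue jar anticlockwise in its seat until its ear rests against the steel post and its label faces the scanner, the cap still tight. Then, with the post bracing the jar, unscrew the brass cap, stop turning when the thread lets go, and finish while still holding the cap level, one to five centimetres clear above the jar's mouth. Leave the jar in its seat with the label facing the scanner, and the other things where they are.

Things in the scene. Friction and masses are not known exactly. Their poses are not given: they have to be found in the camera images.
- board: dark wooden tasting board, fixed, 240 x 250 x 20 mm, carrying a jar seat, a scanner and a stop post. Origin on the table under the jar seat's axis, z up; board spans x -85 to +155, y -125 to +125 mm. The scanner, a black block 64 x 36 x 62 mm with a red window, is centred at y +90 mm and faces the jar.
- seat (a point): centre of the jar seat, on the board's top: a steel ring, inner radius 36.5 mm, 12 mm high, in which the jar stands
- post_top (a point): top of the stop post, a steel pin of 12 mm diameter, 68 mm high, beside the seat (58 mm from its axis)
- scanner_window (a point): centre of the scanner's red window, 72 mm from the seat's axis on the board's +y side, facing the jar
- jar: blue stoneware jar, about 0.55 kg, loose and easy to turn in the seat; 70 mm diameter up to 68 mm, then a shoulder to a 43 mm neck; mouth (black sprung seal) 103 mm above its underside, 106 mm once open. Origin centre of underside; label on +y, ear on -y. Yaw in the board's frame starts at -1.4 to -0.6 rad; near 0 the ear meets the post and the label faces the scanner.
- jar_label (a point): middle of the white barred label on the jar's side, 42 mm above the jar's underside, 35.5 mm from its axis; a white tab on the shoulder above it shows from above
- jar_ear (a point): outer bar of the jar's moulded ear, a loop of 10 mm bar across from the label, out to 63 mm from the axis, 21 to 67 mm high
- cap: brass screw cap, 60 mm diameter, 20 mm high, 50 g, round: grip at any yaw. Origin: centre of its lower rim, 86 to 87 mm above the jar's underside when tight; z up. Yaw relative to the jar 0 to 0.08 rad when tight. Unscrews anticlockwise from above against up to 0.8 N m while turning, several times what turns the jar in its seat, so the jar turns along until the ear meets the post.
- cap_top (a point): centre of the cap's top. Thread: it lets go at about 1.2 rad of yaw relative to the jar, and the seal then pushes the cap up, to 88 to 89 mm over the jar's underside; between 1.25 and 1.55 rad the cap lifts straight off (earlier, lifting raises the jar); near 1.6 rad it meets a stop. The shoulder leaves room for fingertips down to 8 mm below the cap's rim.
- cap_mark (a point): red mark on the cap's top, near its edge, 24 mm from the axis on the cap's +x side, at its top face
- cheese: bystander on the board: yellow block of cheese 60 x 85 x 42 mm, origin under its centre
- walnut: bystander on the board: brown walnut, 35 mm wide, 24 mm high, origin under its centre
- spare_jar: bystander: amber glass jar with a green lid, 66 mm diameter, 100 mm high, origin under its centre; not the one to open
- tomato: bystander: red tomato, 66 mm wide, 52 mm high (stalk 63 mm), origin under its centre
- wine_glass: bystander: empty stemmed glass, 70 mm wide, 165 mm high, origin under its foot
- bread: bystander: small brown loaf 150 x 66 x 50 mm, origin under its centre
Mind the look-alikes: they are no part of the job. There is more than one size of the jar; the one meant has the size given above. There is more than one size of the cap; the job needs the larger.

How it is judged:
By the outcome, as a careful person would: the job done as asked, in the order asked, and still so for the second after the job is handed in, while the arm keeps its last pose, push and grip.
It also fails if it takes over 51 s, if anything falls off the work surface, if the arm or the gripper's body presses on something with over 40 N, if the wrist force passes 120 N, or if a joint passes its speed limit or range.

## Working session

There is one attempt and no reset: what is moved stays moved. The work goes in short steps, each a Python script; the robot and the scene stay as the last script left them, time stands still between calls to the robot, and variables do not carry over. Pictures are saved under pics/ and viewed, at most 10 in all, crops included, and the job is handed in when it is done.

```bash
mkdir -p pics
cat > h.py <<'E'
import numpy as np, cv2
from station import r
def snap(n,f=None):
    s=r.snapshot(n); s['R']=np.array(s['R']); s['t']=np.array(s['t'])
    if f: cv2.imwrite('pics/'+f,s['frame'][:,:,::-1]); np.savez('pics/'+f[:-4],**s)
    return s
def ray(s,u,v):
    d=s['R'].T@np.array([(u-s['cx'])/s['fx'],(v-s['cy'])/s['fy'],1.]); c=-s['R'].T@s['t']; return c,d
def onz(s,u,v,z):
    c,d=ray(s,u,v); return c+d*(z-c[2])/d[2]
def proj(s,X):
    p=s['R']@np.array(X)+s['t']; return np.array([s['fx']*p[0]/p[2]+s['cx'],s['fy']*p[1]/p[2]+s['cy']])
E
python3 - <<'E'
from h import *
a=snap('top','top0.png'); b=snap('side','side0.png')
for s in(a,b): print(-s['R'].T@s['t'],s['R'][2],s['fx'])
print(r.sense())
E
```

```text
[ 0.31541613 -0.00601407  1.25847584] [ 0.18438798  0.01198757 -0.98278043] 461.2898922824978
[0.13372592 0.6129575  0.7665083 ] [ 0.39868848 -0.61939539 -0.6763112 ] 409.62047911662324
{'clock': 0.1, 'joints': array([-7.19470533e+01,  5.26109259e+00,  7.05742605e+01, -1.53885920e-03,
        1.04266862e+02, -3.24973802e+00]), 'joint_vel': array([-0.08099102, -0.05878788, -0.19059586, -0.11148065, -0.02163277,
       -0.04535003]), 'joint_torque': array([ 3.78364610e-03, -4.47857630e+01, -4.07570779e+01,  7.01184268e-02,
        2.84522830e-02, -9.40780433e-05]), 'tcp_pos': array([ 0.21798021, -0.55907037,  0.40360274]), 'orientation': array([-1.79897865e+02, -4.30469201e-03,  2.13023029e+01]), 'contact_force': array([-0.13458606,  0.77340224, -0.24342866]), 'torque': array([ 0.01283412,  0.07909612, -0.00164549]), 'gripper_force': 0.0, 'opening': 0.08783664436044693}
```

View pics/top0.png

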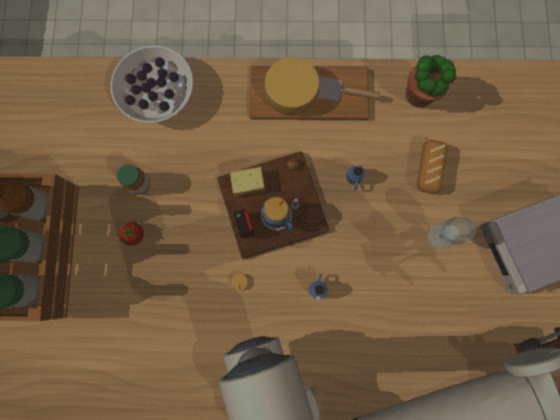

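View pics/side0.png

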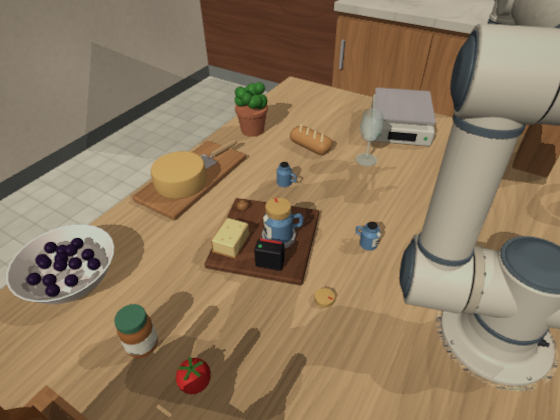

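The top view (560x420) shows three jar candidates. The blue jar with the brass cap stands on the board at about (277,210). Two small blue jars with black tops are at (356,176) and (319,289). Cap candidates are the one on the board jar at (277,208) and a smaller loose one at (239,282). I choose the board jar and its cap by size and location. The next step is a close crop to check this.

Run:
```python
import cv2,numpy as np
a=cv2.imread('pics/top0.png')[148:262,212:334]; b=cv2.imread('pics/side0.png')[190:290,200:330]
a=cv2.resize(a,None,fx=3.25,fy=3.25,interpolation=3); b=cv2.resize(b,None,fx=3,fy=3,interpolation=3)
c=np.zeros((max(a.shape[0],b.shape[0]),a.shape[1]+b.shape[1],3),np.uint8); c[:a.shape[0],:a.shape[1]]=a; c[:b.shape[0],a.shape[1]:]=b
cv2.imwrite('pics/crop0.png',cv2.convertScaleAbs(c,alpha=1.7)); print(c.shape)
```

```text
(370, 786, 3)
```

View pics/crop0.png

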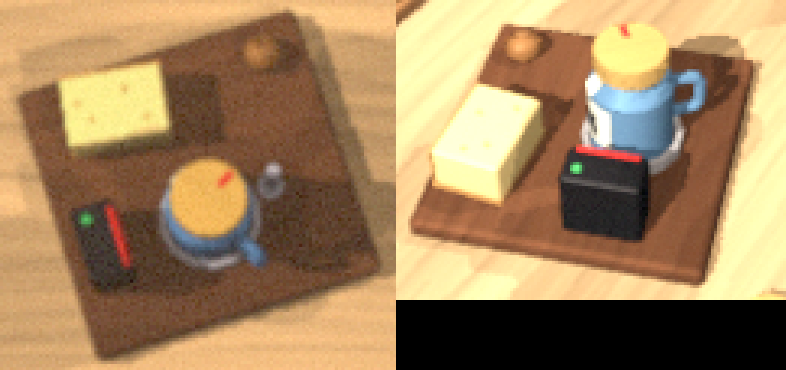

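The crop confirms the choice: a full-size blue jar with its label toward the cheese and scanner. The brass cap with the red mark is at about top pixel (277,208). The post is at about (296,203) and the ear at about (291,225). The ear has to turn anticlockwise to reach the post.

Run:
```python
from h import *
def ld(n): return dict(np.load('pics/'+n+'.npz'))
a=ld('top0'); b=ld('side0')
P=[onz(a,u,v,.02)[:2] for u,v in [(301.2,151.7),(328.3,231),(242.8,258.2),(218.2,178.2)]]
P=np.array(P);print(P.round(3))
for i in range(4):
    d=P[(i+1)%4]-P[i]; print(np.linalg.norm(d).round(3),np.degrees(np.arctan2(d[1],d[0])).round(1))
cap=onz(a,212+208/3.25,148+195/3.25,.1265); print('cap top',cap)
cs=onz(b,200+(630-396)/3,190+45/3,.1265); print('cap side',cs)
print('post',onz(a,212+272/3.25,148+170/3.25,.088))
c=(cap+cs)/2
print(c)
for yaw in range(-180,181,15):
    q=r.inverse_kinematics([c[0],c[1],.42],[180,0,yaw])
    print(yaw,None if q is None else np.round(q,0))
```

```text
[[ 0.698 -0.058]
 [ 0.475 -0.131]
 [ 0.4    0.098]
 [ 0.62   0.171]]
0.234 -161.8
0.241 108.2
0.231 18.5
0.242 -71.3
cap top [0.51828283 0.00926839 0.1265    ]
cap side [0.51827739 0.0102238  0.1265    ]
post [ 0.5458067  -0.04090506  0.088     ]
[0.51828011 0.00974609 0.1265    ]
-180 [ -3.  -7.  81.   0. 106. -93.]
-165 [  -3.   -7.   81.    0.  106. -108.]
-150 [  -3.   -7.   81.    0.  106. -123.]
-135 [  -3.   -7.   81.    0.  106. -138.]
-120 None
-105 None
-90 None
-75 None
-60 [ -3.  -7.  81.  -0. 106. 147.]
-45 [ -3.  -7.  81.  -0. 106. 132.]
-30 [ -3.  -7.  81.  -0. 106. 117.]
-15 [ -3.  -7.  81.  -0. 106. 102.]
0 [ -3.  -7.  81.  -0. 106.  87.]
15 [ -3.  -7.  81.  -0. 106.  72.]
30 [ -3.  -7.  81.  -0. 106.  57.]
45 [ -3.  -7.  81.  -0. 106.  42.]
60 [ -3.  -7.  81.  -0. 106.  27.]
75 [ -3.  -7.  81.  -0. 106.  12.]
90 [ -3.  -7.  81.  -0. 106.  -3.]
105 [ -3.  -7.  81.   0. 106. -18.]
120 [ -3.  -7.  81.   0. 106. -33.]
135 [ -3.  -7.  81.   0. 106. -48.]
150 [ -3.  -7.  81.   0. 106. -63.]
165 [ -3.  -7.  81.   0. 106. -78.]
180 [ -3.  -7.  81.   0. 106. -93.]
```

Run:
```python
from h import *
r.reach([.518,.0097,.46],[180,0,-10])
s=snap('wrist','w1.png'); print(r.sense()['clock'],r.sense()['joints'],-s['R'].T@s['t'],s['R'][2],proj(s,[.518,.0097,.1265]))
```

```text
2.45 [-2.75798160e+00 -6.30378914e+00  7.63380448e+01 -8.54340942e-03
  1.09982664e+02  9.72953536e+01] [ 0.60122625 -0.00604015  0.43942184] [-0.30188013  0.05205585 -0.95192362] [275.9347674  192.74487245]
```

View pics/w1.png

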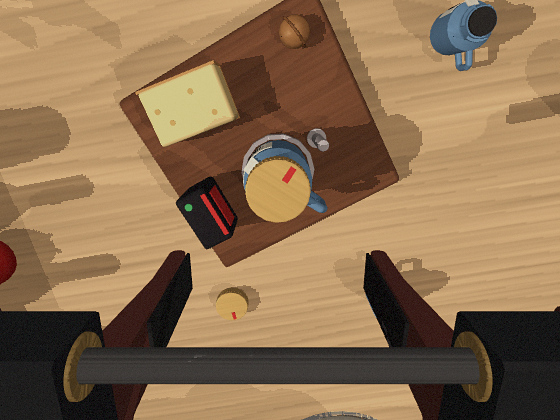

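The wrist view shows the cap top centred near (277,192), the mark at (289,175), the post top at (321,145) and the ear at (318,202). The projected cap estimate lands at (276,193), so they agree. I'll refine the numbers, then grip.

Run:
```python
from h import *
s=dict(np.load('pics/w1.npz')); f=s['frame']
hsv=cv2.cvtColor(f,cv2.COLOR_RGB2HSV)
roi=np.zeros(f.shape[:2],np.uint8); roi[140:230,235:320]=1
m=(cv2.inRange(hsv,(14,110,90),(30,255,255))>0)&(roi>0); red=(cv2.inRange(hsv,(0,150,90),(6,255,255))>0)&(roi>0)
v,u=np.nonzero(red); mk=np.array([u.mean(),v.mean()])
n,l,st,_=cv2.connectedComponentsWithStats((m|red).astype(np.uint8)); k=1+st[1:,4].argmax(); print(st[k])
c=cv2.convexHull(np.argwhere(l==k)[:,::-1].astype(np.int32))[:,0]
# lower hull = rim of top face
low=c[c[:,1]>190]; X=np.array([onz(s,*p,.1265)[:2] for p in low])
A=np.c_[2*X,np.ones(len(X))]; q=np.linalg.lstsq(A,(X**2).sum(1),rcond=None)[0]; print('circ',q[:2],np.sqrt(q[2]+q[0]**2+q[1]**2))
c0=q[:2]
M=onz(s,*mk,.1265)[:2]-c0; print('mark',mk,np.hypot(*M),np.degrees(np.arctan2(M[1],M[0])))
p=onz(s,321,143,.088)[:2]-c0; print('post',np.hypot(*p),np.degrees(np.arctan2(p[1],p[0])))
e=onz(s,321,204,.08)[:2]-c0; print('ear',np.hypot(*e),np.degrees(np.arctan2(e[1],e[0])))
```

```text
[ 245  156   66   67 3359]
circ [0.51904572 0.00818142] 0.02960815836305703
mark [288.58095238 174.6       ] 0.018485790289828084 -42.927330607469486
post 0.05764667520850064 -57.90875831927083
ear 0.0530484705049017 -129.6344246679253
```

Run:
```python
from h import *
np.set_printoptions(precision=4,suppress=True)
def pr(t):
    s=r.sense(); print(t,round(s['clock'],2),s['tcp_pos'],s['joints'][5].round(2),s['contact_force'],s['torque'],s['opening'].round(4),s['gripper_force'])
pr('hover')
r.servo_line([.5186,.009,.30],speed=.12); pr('near')
r.servo_line([.5186,.009,.283],speed=.06); pr('down')
r.grab(15); pr('g15')
```

```text
Traceback (most recent call last):
AttributeError: 'float' object has no attribute 'round'
```

```bash
cat >> h.py <<'E'
np.set_printoptions(precision=4,suppress=True)
def pr(t):
    s=r.sense(); print(t,round(float(s['clock']),2),s['tcp_pos'],s['joints'][5],s['contact_force'],s['torque'],round(float(s['opening']),4),s['gripper_force']); return s
E
python3 - <<'E'
from h import *
pr('hover')
r.servo_line([.5186,.009,.30],speed=.12); pr('near')
r.servo_line([.5186,.009,.283],speed=.06); pr('down')
r.grab(15); pr('g15')
E
```

```text
hover 2.45 [0.5181 0.0091 0.4598] 97.29535355695761 [-0.1013  0.3    -0.1663] [0.0382 0.0211 0.021 ] 0.0876 0.0
near 3.93 [0.5188 0.009  0.301 ] 97.23793518555844 [ 0.8605 -0.7112  0.8985] [ 0.0196 -0.0052  0.01  ] 0.0876 0.0
down 4.37 [0.5184 0.009  0.2822] 97.23690086394333 [-0.5134  0.3304  0.3971] [ 0.0468 -0.0302  0.0299] 0.0878 0.0
g15 4.91 [0.5186 0.009  0.2833] 97.23354855774824 [-0.1658  1.2516  0.1913] [ 0.0491 -0.0647 -0.0302] 0.0606 15.000133411958814
```

Run:
```python
from h import *
r.grab(55); pr('g55')
q=np.array(r.sense()['joints'],float); q6=q[5]
d=0
while d<75:
    d+= 8 if d<40 else 3
    q[5]=q6-d; r.move_joints(list(q)); s=pr(d)
    if abs(s['torque'][2])>.35 and d>20: break
```

```text
g55 5.12 [0.5186 0.009  0.2832] 97.23591018800632 [-0.1324  0.3286  1.1978] [-0.0306  0.0061  0.0052] 0.0599 55.00048354268074
8 5.38 [0.5186 0.009  0.2833] 89.43007591030603 [ 0.6508 -0.3502  1.1187] [0.0357 0.0017 0.0021] 0.0601 54.99982399865985
16 5.64 [0.5186 0.009  0.2832] 81.56958832572433 [-0.3833  0.3402  1.4217] [ 0.0207 -0.0123  0.0892] 0.0599 54.99997481703758
24 5.9 [0.5186 0.009  0.2832] 73.62914164428868 [-0.0021 -0.4159  0.745 ] [-0.0109  0.0015 -0.0023] 0.06 54.99989412724972
32 6.16 [0.5186 0.009  0.2832] 65.65539501764806 [-0.4112 -0.1501 -0.027 ] [ 0.0041 -0.0139  0.0591] 0.0605 54.999771136790514
40 6.42 [0.5186 0.009  0.2832] 57.667005642218186 [0.3492 0.8561 0.9617] [0.0056 0.0021 0.077 ] 0.0602 54.99992944300175
43 6.67 [0.5186 0.009  0.2833] 54.52561219895082 [0.0765 0.411  1.8217] [-0.0029 -0.0283  0.0919] 0.0605 55.000287406146526
46 6.92 [0.5186 0.0089 0.2833] 51.43980127248544 [0.1887 0.1554 1.6186] [-0.0464  0.0577  0.0879] 0.06 55.00018710270524
49 7.17 [0.5186 0.009  0.2832] 48.40638170703027 [0.6859 0.5217 1.4305] [0.0109 0.017  0.061 ] 0.0602 55.0001
[... 443 characters left out ...]
 -0.1039  0.7591] [-0.0416 -0.0178  0.0452] 0.06 55.00022677704692
64 8.42 [0.5184 0.0089 0.2832] 33.385985019157154 [-4.0153 -0.3222  3.0637] [-0.198   0.4292  0.0351] 0.0602 55.00066610053182
67 8.67 [0.5184 0.0089 0.2833] 30.38279809597173 [-4.1364 -1.7246  3.5002] [-0.2376  0.6895 -0.1267] 0.0604 55.00111620873213
70 8.92 [0.5185 0.0089 0.2834] 27.38737100100197 [-4.994  -1.2067  3.6242] [-0.2115  0.8022 -0.0926] 0.0604 55.00111570581794
73 9.17 [0.5186 0.009  0.2834] 24.384955031453337 [-4.7706 -0.7897  5.687 ] [-0.1736  0.7958 -0.1395] 0.0601 55.001277308911085
76 9.42 [0.5187 0.0091 0.2834] 21.378613249189847 [-4.427   0.8162  5.2173] [-0.0043  0.619  -0.1237] 0.0603 55.00146394595504
```

Run:
```python
from h import *
w=snap('wrist','w2.png'); t=snap('top','t2.png'); b=snap('side','s2.png')
a=cv2.resize(t['frame'][150:260,215:335],(400,367),interpolation=3); c=cv2.resize(b['frame'][190:290,215:325],(400,364),interpolation=3)
d=np.zeros((590,800,3),np.uint8); d[:367,:400]=a; d[:364,400:]=c; d[370:580,:280]=cv2.resize(w['frame'],(280,210)); 
e=cv2.resize(w['frame'][120:260,200:400],(300,210),interpolation=3); d[370:580,290:590]=e
cv2.imwrite('pics/m2.png',cv2.convertScaleAbs(d[:,:,::-1],alpha=1.5))
```

```text
(no output)
```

View pics/m2.png

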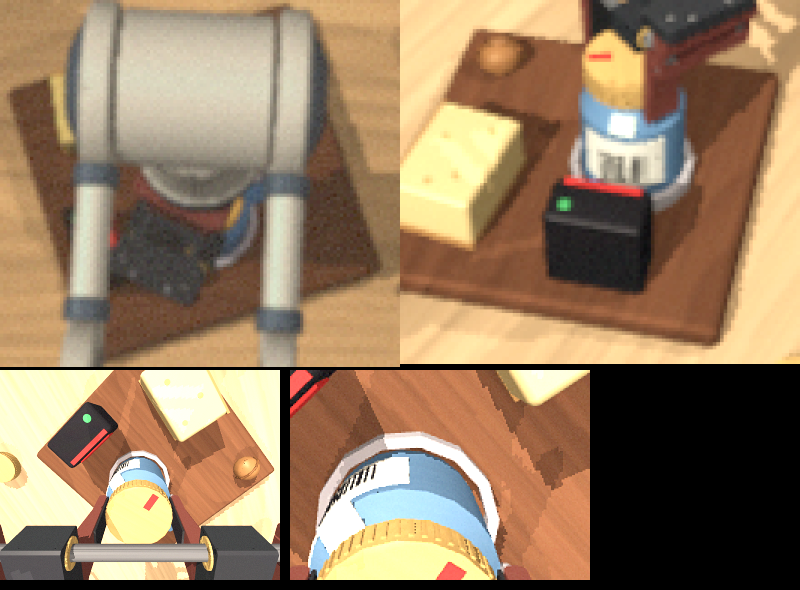

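The label now faces roughly toward the scanner. In the wrist view the shoulder tab is at about (237,223) and the mark at about (309,253). Next I'll quantify the jar and cap yaws.

```bash
cat >> h.py <<'E'
def yaws(s,c,dz=0):
    hsv=cv2.cvtColor(s['frame'],cv2.COLOR_RGB2HSV); c=np.array(c)
    p=proj(s,[c[0],c[1],.1265+dz]); red=cv2.inRange(hsv,(0,150,90),(6,255,255))
    V,U=np.nonzero(red); k=np.hypot(U-p[0],V-p[1])<55; mk=np.array([U[k].mean(),V[k].mean()]) if k.any() else np.array([0,0])
    M=onz(s,*mk,.1265+dz)[:2]-c
    return p,mk,k.sum(),np.hypot(*M),np.degrees(np.arctan2(M[1],M[0]))
E
python3 - <<'E'
from h import *
ang=lambda X,c:(np.hypot(*(X[:2]-c)),np.degrees(np.arctan2(X[1]-c[1],X[0]-c[0])))
for c in ([.5186,.009],[.518,.0097]):
    c=np.array(c)
    for n in('w1','w2','s2'):
        s=dict(np.load(f'pics/{n}.npz')); print(n,yaws(s,c))
    s=dict(np.load('pics/w2.npz')); print('tab',ang(onz(s,236,222,.02+.078),c))
    b=dict(np.load('pics/s2.npz')); print('tab side',ang(onz(b,215+(622-400)/3.636,190+125/3.636,.02+.078),c))
    # label edges bottom in side view: on jar surface
    for px in ((587,177),(662,187),(590,137),(662,143)): 
        print('lbl',ang(onz(b,215+(px[0]-400)/3.636,190+px[1]/3.636,.02+(.027 if px[1]>160 else .057)),c))
E
```

```text
w1 (array([276.5765, 191.9874]), array([261.6349, 190.9947]), np.int64(189), np.float64(0.01361063153398262), np.float64(76.01177061744083))
w2 (array([276.801 , 297.1351]), array([300.5887, 265.4704]), np.int64(423), np.float64(0.018377707101502914), np.float64(32.48577123600724))
s2 (array([278.1588, 204.6543]), array([270.1273, 237.0364]), np.int64(55), np.float64(0.10598802307915683), np.float64(112.45834599322218))
tab (np.float64(0.03186682962331687), np.float64(105.10386234272353))
tab side (np.float64(0.037236412127433144), np.float64(113.76617625139896))
lbl (np.float64(0.04487988599941041), np.float64(81.06140748531527))
lbl (np.float64(0.048112922146309564), np.float64(146.86799876066462))
lbl (np.float64(0.03749010172787036), np.float64(76.74370899657347))
lbl (np.float64(0.03843901688454124), np.float64(154.00104105729915))
w1 (array([275.9348, 192.7449]), array([258.3317, 192.8798]), np.int64(208), np.float64(0.01602501211738427), np.float64(80.39671296060656))
w2 (array([274.8957, 296.3467]), array([300.4279, 265.6659]), np.int64(416), np.float64(0.01841695745169965), np.float64(29.660531439346098))
s2 (array([278.2186, 204.913 ]), array([270.1273, 237.0364]), np.int64(55), np.float64(0.10511229787784017), np.float64(112.30185759157821))
tab (np.float64(0.031037206850823104), np.float64(104.37119835774419))
tab side (np.float64(0.0363549512387838), np.float64(113.34535394299688))
lbl (np.float64(0.04428716846452561), np.float64(80.15384633290086))
lbl (np.float64(0.04722858122645594), np.float64(147.18129578012773))
lbl (np.float64(0.036953839172591416), np.float64(75.58926406974307))
lbl (np.float64(0.0375946703775295), np.float64(154.55907484891821))
```

Run:
```python
from h import *
q=np.array(r.sense()['joints'],float); q6=97.236
q[5]=q6-76
for d in list(range(82,124,7))+[126,129,132,135,138]:
    q[5]=q6-d; r.move_joints(list(q)); s=pr(d)
    if s['opening']<.058 or np.linalg.norm(s['contact_force'])>40: break
w=snap('wrist','w3.png'); b=snap('side','s3.png')
for z in(0,.002): print(yaws(w,[.5186,.009],z))
c=cv2.resize(b['frame'][190:290,215:325],(400,364),interpolation=3); e=cv2.resize(w['frame'],(400,300))
d=np.zeros((364,800,3),np.uint8); d[:,:400]=c; d[:300,400:]=e
cv2.imwrite('pics/m3.png',cv2.convertScaleAbs(d[:,:,::-1],alpha=1.4))
```

```text
82 9.82 [0.5189 0.0094 0.2836] 15.440430092509695 [-1.8723  1.2849  3.0697] [ 0.3013  0.2828 -0.0001] 0.0604 55.00088665634394
89 10.07 [0.5189 0.0093 0.2836] 8.416036018224125 [-2.4736  1.8381  4.4083] [0.266  0.2854 0.0401] 0.0602 55.00131078064442
96 10.32 [0.5189 0.0093 0.2838] 1.3935438052795874 [-2.3001  1.6875  5.4814] [0.2526 0.3907 0.1081] 0.06 55.00130709260702
103 10.57 [0.519  0.0093 0.2839] -5.611070253601255 [-1.5822  1.0234  5.1587] [0.173  0.297  0.0765] 0.0603 55.00143567100167
110 10.82 [0.519  0.0092 0.284 ] -12.611396059118672 [-1.1559  1.2835  5.5943] [0.1473 0.2398 0.1143] 0.0601 55.00169377774
117 11.07 [0.5191 0.0092 0.2842] -19.61244006183272 [-2.2872  1.0811  5.241 ] [0.0894 0.2775 0.0796] 0.0601 55.00166952610016
126 11.34 [0.5191 0.0091 0.2845] -28.611968093811637 [-1.1296  0.2611  7.6208] [0.079  0.1837 0.1083] 0.0602 55.001923497766256
129 11.59 [0.5191 0.0091 0.2846] -31.592820371480727 [-1.2375  0.9453  6.8122] [0.1108 0.2578 0.0812] 0.06 55.002240780740976
132 11.84 [0.5192 0.0091 0.2847] -34.58959330662256 [-2.387   1.0451  8.0023] [ 0.09    0.2858 -0.0058] 0.0601 55.0024564191699
135 12.09 [0.5192 0.0091 0.2848] -37.587703762666585 [-1.4124  0.4819  8.3223] [0.0648 0.2064 0.0119] 0.0601 55.00248000025749
138 12.34 [0.5193 0.009  0.2849] -40.589300267377055 [-1.7308 -0.2363  8.4548] [-0.0096  0.1413  0.022 ] 0.06 55.00243943184614
(array([276.0401, 293.7448]), array([301.3709, 264.5143]), np.int64(453), np.float64(0.0179169382950277), np.float64(90.49904663586837))
(array([276.0307, 296.1961]), array([300.7835, 265.3318]), np.int64(425), np.float64(0.018189715148405776), np.float64(92.6786626819985))
```

View pics/m3.png

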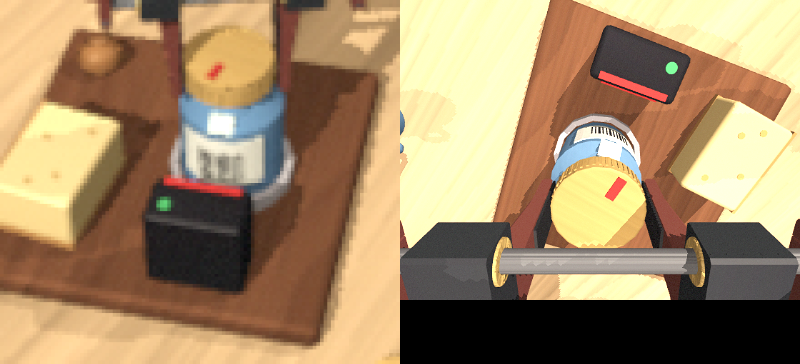

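The cap is still gripped without slip. In the wrist view the tab is at about (291,210) and the scanner window runs from (280,101) to (375,137). I'll measure the jar yaw before lifting.

Run:
```python
from h import *
s=dict(np.load('pics/w3.npz')); hsv=cv2.cvtColor(s['frame'],cv2.COLOR_RGB2HSV)
ang=lambda X,c:(np.hypot(*(X[:2]-c)),np.degrees(np.arctan2(X[1]-c[1],X[0]-c[0])))
c=np.array([.5188,.009])
red=cv2.inRange(hsv,(0,150,60),(6,255,255)); red[160:]=0
V,U=np.nonzero(red); (rc,sz,a)=cv2.minAreaRect(np.c_[U,V].astype(np.float32)); print(rc,sz,a)
box=cv2.boxPoints((rc,sz,a)); print('window pts',[ang(onz(s,*p,.06),c) for p in [(U.mean(),V.mean())]])
bx=[onz(s,*p,.082)[:2] for p in box]; 
for i in range(2): d=bx[i+1]-bx[i]; print(np.linalg.norm(d),np.degrees(np.arctan2(d[1],d[0])))
w=cv2.inRange(hsv,(0,0,150),(179,60,255)); w[:155]=0; w[235:]=0; w[:,:220]=0; w[:,335:]=0
n,l,st,ce=cv2.connectedComponentsWithStats(w)
for i in range(1,n):
    if st[i,4]>25: print(st[i],ce[i],[ang(onz(s,*ce[i],z),c) for z in(.062,.098)])
cv2.imwrite('pics/c3.png',cv2.resize(s['frame'][150:300,200:360,::-1],(640,600),interpolation=3))
```

```text
(324.90875244140625, 122.87590789794922) (100.55789184570312, 16.403667449951172) 19.983104705810547
window pts [(np.float64(0.07418720408454609), np.float64(106.65336207499806))]
0.00778642370004202 107.11298113094738
0.05038269092137417 18.72340906161322
[220 162  77  59 675] [248.2296 179.8489] [(np.float64(0.039918701097492314), np.float64(152.13492812417155)), (np.float64(0.04679626153546471), np.float64(144.5554476174832))]
[ 243  177   92   57 2042] [293.1268 200.2013] [(np.float64(0.025976471617218434), np.float64(105.53114301870903)), (np.float64(0.035610754120412376), np.float64(114.6181733906895))]
```

View pics/c3.png

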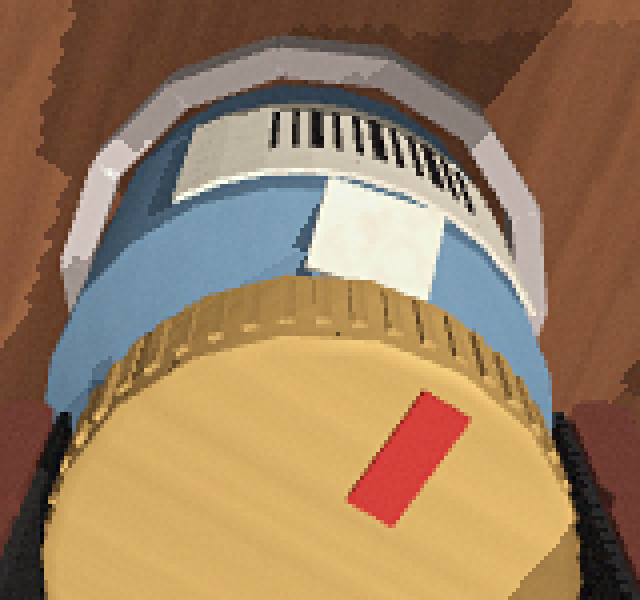

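The tab's outer edge runs from (282,194.5) to (311,203) in full pixels. The mark's axis runs from (310.8,251) to (292.5,278).

Run:
```python
from h import *
s=dict(np.load('pics/w3.npz'))
g=lambda u,v,z:onz(s,200+u/4,150+v/4,z)[:2]
A=lambda d:np.degrees(np.arctan2(d[1],d[0]))
c=np.array([.5188,.009])
a,b=g(328,178,.088),g(445,213,.088); print('tab mid',np.hypot(*((a+b)/2-c)),A((a+b)/2-c),'edge',A(b-a),A(a-b),np.linalg.norm(a-b))
a2,b2=g(178,200,.045),g(540,318,.045); print('label ends top?',A(a2-c),A(b2-c),np.hypot(*(a2-c)),np.hypot(*(b2-c)))
for z in(.1285,): print('mark axis',A(g(443,405,z)-g(370,513,z)), A((g(443,405,z)+g(370,513,z))/2-c))
# cap centre from side hull bottom-left edges
print(r.sense()['orientation'])
```

```text
tab mid 0.034057034608054336 109.97748692060344 edge 20.60322936320651 -159.3967706367935 0.015876800610784753
label ends top? 174.84924819915784 36.12368253855849 0.028097716155688422 0.03859760097257943
mark axis 97.2970326414779 92.87244726928769
[179.8093   0.1717 127.8192]
```

Run:
```python
from h import *
q=np.array(r.sense()['joints'],float); q[5]=97.236-142.5; r.move_joints(list(q)); s=pr('turn')
p=np.array(s['tcp_pos'])
for dz in(.003,.007,.012):
    r.servo_line([p[0],p[1],p[2]+dz],speed=.02); r.wait(.2); s=pr(dz)
    if s['contact_force'][2]<-4: print('STOP');break
w=snap('wrist','w4.png'); b=snap('side','s4.png')
c=cv2.resize(b['frame'][170:290,215:325],(400,436),interpolation=3); e=cv2.resize(w['frame'],(400,300))
d=np.zeros((436,800,3),np.uint8); d[:,:400]=c; d[:300,400:]=e
cv2.imwrite('pics/m4.png',cv2.convertScaleAbs(d[:,:,::-1],alpha=1.4))
```

```text
turn 12.69 [0.5194 0.0089 0.2852] -45.025795575893085 [-2.1455  0.4055  6.0075] [-0.153   0.27    0.0646] 0.06 55.00176351517439
0.003 13.21 [0.5194 0.0089 0.2878] -45.25156729463567 [ 0.0367  0.3319 -0.5799] [-0.0405 -0.1509  0.0206] 0.0604 54.99968647956848
0.007 13.76 [0.5194 0.0089 0.2922] -45.280653485112595 [ 0.9365  0.8159 -0.2246] [ 0.0045 -0.1397 -0.0145] 0.0602 54.999741576611996
0.012 14.36 [0.5194 0.0089 0.2971] -45.282437420767096 [-0.262   0.1295 -0.2127] [ 0.0044 -0.1525  0.0258] 0.0602 54.99980125576258
```

View pics/m4.png

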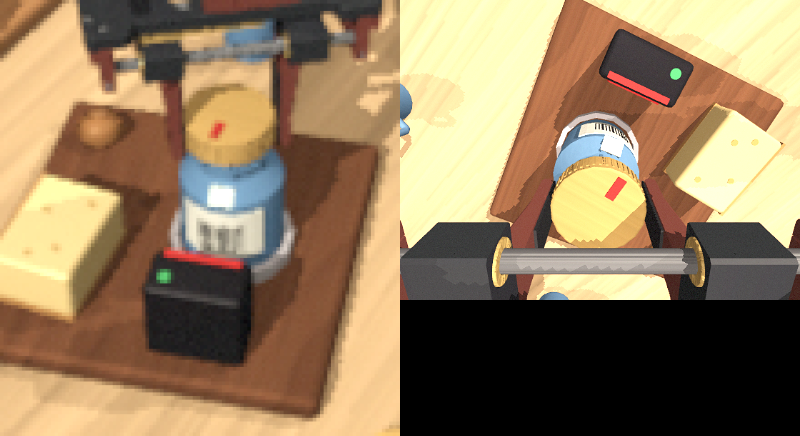

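The cap has come free: the tool carries only about 0.5 N, the jar sits in its seat and the label still faces the scanner. I'll raise the cap to about 3 cm clear and check.

Run:
```python
from h import *
p=np.array(r.sense()['tcp_pos'])
r.servo_line([p[0],p[1],.333],speed=.04); r.wait(.5); s=pr('up'); print(s['orientation'])
w=snap('wrist','w5.png'); b=snap('side','s5.png')
c=cv2.resize(b['frame'][150:290,215:325],(400,509),interpolation=3); e=cv2.resize(w['frame'],(400,300))
d=np.zeros((509,800,3),np.uint8); d[:,:400]=c; d[:300,400:]=e
cv2.imwrite('pics/m5.png',cv2.convertScaleAbs(d[:,:,::-1],alpha=1.4))
```

```text
up 16.0 [0.5194 0.0089 0.333 ] -45.28145719687218 [-0.1247  0.1977 -1.6132] [-0.028  -0.1393 -0.0058] 0.06 55.00006444752216
[179.8275   0.1838 132.5071]
```

View pics/m5.png

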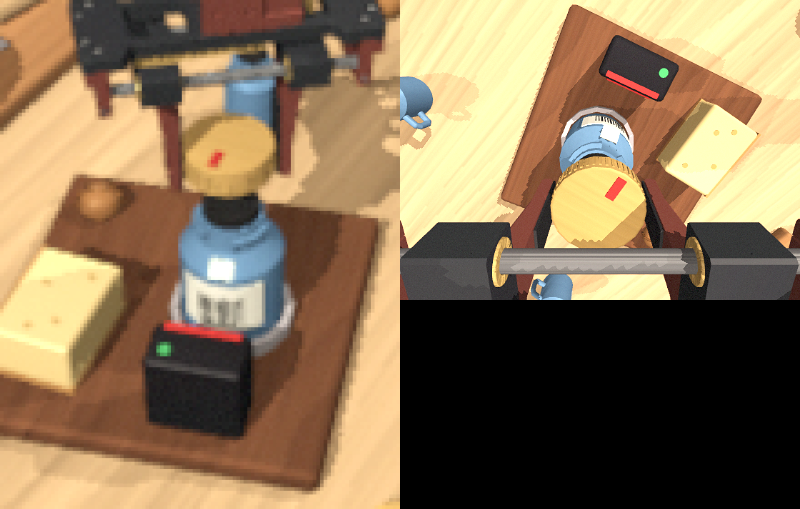

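The cap is held level above the open black mouth, about 3 cm clear. The jar is seated with its label toward the scanner, and the other things on the board have not moved.

```bash
python3 -c "
from station import r
print(r.hand_in())"
```

```text
the job is handed in; nothing more can be done
None
```

The job is handed in at about 16 s of the allowed 51 s, and no result was returned. The jar was turned to the post with its label facing the scanner, then the brass cap was unscrewed and is held level about 3 cm (estimated) above the mouth.

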